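# Make up two bamboo steamer orders

### The job

Make up the two orders in the trays. In the blue tray: the plain pale bamboo basket standing flat with the plain pale lid squarely on it, and the bamboo tongs lying flat on the tray's floor beside it, the same way up as they lie on the bench. In the yellow tray: the steel-rimmed basket standing flat with the steel-rimmed lid squarely on it. Leave the dark basket, the dark lid and the tape measure where they are.

Things in the scene. Friction and masses are not known exactly. Their poses are not given: they have to be found in the camera images.
- blue_tray: Blue sheet-steel order tray, fixed, 200 mm along its x by 150 mm along its y; flat floor 3 mm above the bench, inside 194 x 144 mm, lip all round up to 11 mm above the bench. Origin at the centre of its underside, on the bench; z up, x roughly away from the robot. It takes the pale basket with its lid, and the tongs beside it.
- yellow_tray: Yellow sheet-steel order tray, fixed, 200 mm along its x by 150 mm along its y; flat floor 3 mm above the bench, inside 194 x 144 mm, lip all round up to 11 mm above the bench. Origin at the centre of its underside, on the bench; z up, x roughly away from the robot. It takes the steel-rimmed basket with its lid.
- natural_basket: Small steamer basket of pale bamboo with a bamboo rim. Round, open-topped: 92 mm outside diameter, 46 mm high, wall 10 mm thick with a flat rim (inside diameter 72 mm), inner floor 8 mm above the underside, about 110 g. Can be lifted by pinching its wall, one finger inside. Origin at the centre of the underside; z up.
- steel_basket: Small steamer basket of pale bamboo whose rim is capped with bright steel. Round, open-topped: 92 mm outside diameter, 46 mm high, wall 10 mm thick with a flat rim (inside diameter 72 mm), inner floor 8 mm above the underside, about 150 g. Can be lifted by pinching its wall, one finger inside. Origin at the centre of the underside; z up.
- dark_basket: Small steamer basket of dark brown bamboo; stays where it is. Round, open-topped: 92 mm outside diameter, 46 mm high, wall 10 mm thick with a flat rim (inside diameter 72 mm), inner floor 8 mm above the underside, about 110 g. Can be lifted by pinching its wall, one finger inside. Origin at the centre of the underside; z up.
- natural_lid: Plaited lid of pale bamboo with a bamboo edge, for the pale basket. A disc 92 mm across, 20 mm thick, flat underside, no spigot, about 80 g. Strap handle over its centre: a bar 48 mm long along the body's x, 14 mm wide along its y, 38 to 47 mm above the underside, on a leg at each end, open beneath. Origin at the centre of the underside; z up.
- steel_lid: Plaited lid of pale bamboo with a bright steel band round its edge, for the steel-rimmed basket. A disc 92 mm across, 20 mm thick, flat underside, no spigot, about 110 g. Strap handle over its centre: a bar 48 mm long along the body's x, 14 mm wide along its y, 38 to 47 mm above the underside, on a leg at each end, open beneath. Origin at the centre of the underside; z up.
- dark_lid: Plaited lid of dark brown bamboo; stays where it is. A disc 92 mm across, 20 mm thick, flat underside, no spigot, about 80 g. Strap handle over its centre: a bar 48 mm long along the body's x, 14 mm wide along its y, 38 to 47 mm above the underside, on a leg at each end, open beneath. Origin at the centre of the underside; z up.
- tongs: Pale bamboo tongs, a rigid U-bent strip lying on edge, dark binding near the bend: 118 mm long along its x axis (bend at -x, tips at +x), 24 mm wide over the two parallel arms along its y axis, 18 mm high, about 40 g. Origin at the centre of the underside (mid-length, between the arms); z up.
- tape_measure: Yellow and black tape measure standing on its edge, 68 x 40 mm and 66 mm high, a bystander; it stays where it is. Origin at the centre of the underside; z up.
Things that resemble listed ones, but are neither listed nor needed, are in the scene too. There is more than one size of the blue_tray; the job needs the larger. What is shaped like the tongs but turquoise is not meant.

How it is judged:
At the end, for the whole second after the job is handed in: Each basket stands flat on its tray's floor inside the lip (upright within 3 deg), its own lid flat on its rim, centred within 10 mm; the tongs lie flat on the blue tray's floor, same way up as at the start (7 deg). All five released and at rest (x of natural_basket in the frame of blue_tray between -0.055 and 0.055 m and y of natural_basket in the frame of blue_tray between -0.032 and 0.032 m and z of natural_basket in the frame of blue_tray below 0.0065 m and angle between each of natural_basket, natural_lid, steel_basket, steel_lid's own z axis and vertical below 0.06 rad and linear speed of each of natural_basket, natural_lid, steel_basket, steel_lid, tongs below 0.02 m/s and angular speed of each of natural_basket, natural_lid, steel_basket, steel_lid, tongs below 0.2 rad/s and horizontal distance between natural_lid and natural_basket below 0.01 m and z of natural_lid in the frame of natural_basket between 0.042 and 0.05 m and x of steel_basket in the frame of yellow_tray between -0.055 and 0.055 m and y of steel_basket in the frame of yellow_tray between -0.032 and 0.032 m and z of steel_basket in the frame of yellow_tray below 0.0065 m and horizontal distance between steel_lid and steel_basket below 0.01 m and z of steel_lid in the frame of steel_basket between 0.042 and 0.05 m and x of tongs in the frame of blue_tray between -0.09 and 0.09 m and y of tongs in the frame of blue_tray between -0.055 and 0.055 m and z of tongs in the frame of blue_tray below 0.007 m and angle between tongs's own z axis and vertical below 0.12 rad); the robot touches nothing.
It fails at once if the dark basket is shifted by more than 25 mm (distance of dark_basket from where it was at the start of the episode above 0.025 m).
It fails at once if the dark lid is shifted by more than 25 mm (distance of dark_lid from where it was at the start of the episode above 0.025 m).
It fails at once if the tape measure is shifted by more than 25 mm (distance of tape_measure from where it was at the start of the episode above 0.025 m).
It also fails if it takes over 120 s, if anything falls off the work surface, if the arm or the gripper's body presses on something with over 40 N, if the wrist force passes 120 N, or if a joint passes its speed limit or range.

### The arm

A 6-joint arm with a two-finger parallel gripper is mounted at the origin on the work surface. World frame = base frame: x ahead of the robot, y to its left, z up, the work surface at z = 0. Lengths are in m, angles in rad, forces in N, time in s.
With the tool pointing down it reaches from about 0.3 to 0.775 m from the base axis. Payload 14.6 kg.
Tool frame: the origin (TCP) lies on the centre line of the jaws, within the pads' length; the fingertips stand 22 mm ahead of it and the grasp point (between the pads) lies 3 mm ahead of it (tips_ahead is the distance from the TCP to the fingertips, in m); x points along the fingers, y is the direction in which the jaws open and shut, and the axes are right-handed (so a half turn about x gives the same grasp; the last joint's range is limited). The gripper opens to 94 mm and grips with 3 to 60 N. Pads are 16 mm wide; open, the fingers measure 119 mm over their backs; the gripper's body (75 mm by 177 mm) begins 78 mm behind the grasp point.
Start: joints at [1.23, 0.3, 1.521, -0, 1.321, -0.067], TCP at [0.149, 0.53, 0.227] pointing down, gripper open.
Joint ranges: [-3.03, 3.03], [-0.79, 2.21], [0.23, 2.52], [-1.04, 4.18], [0, 3.07], [-2.55, 2.55]. Speed limits (rad/s): [2.22, 2.22, 2.57, 3.14, 3.14, 3.14].

### API

Orientations are given as a unit quaternion [w, x, y, z].
In Python, from workcell import observe, grab_frame, get_calibration, hand_in, regions_of, tips_ahead gives the robot as it stands.
- The arm moves only by the shell command python3 -m pendant 'ROWS' [FORCE]. ROWS is JSON, a list of rows, each an object with "linear": the shift along the world's x, y, z in cm, a list of three; "dr": the turn, a rotation vector about the world's x, y, z in rad, a list of three; "hand": the opening, from -1 (shut) to 1 (fully open), so that 0 is half open. A call has 1 to 10 rows; each row is the pose to reach, as a shift and turn from the pose measured when the call began; what a row does not reach only later rows make up. A row lasts 1/8 s, in which the tool goes at most 62.5 mm and 10.7 degrees, less where a joint would pass 70% of its speed; a pose out of reach is approached as far as the arm can. A call with a gripper value outside its range is refused whole. The fingers move at their own pace and stop on an object; FORCE is the grip in N (left out, the last holds). Time passes only in rows, so rows that repeat a pose let the fingers close. It gives the time, the measured TCP pose, the force and the opening at its end, in the units of the state.
- observe(): the state, without advancing time (a new reading comes with each control period).
- grab_frame(name): name is "scene" or "top" or "wrist"; returns (picture, depth): 420x560x3 uint8, blue, green, red; 420x560 float32, m along the optical axis (not along the pixel's ray), 0 where there is no reading.
- get_calibration(name): a dict with "fx", "fy", "cx", "cy" (pixels), "k1" (the pictures are not rectified: a ray, as slopes to the right and down, at radius r is drawn at 1 + k1 r^2 times it, then the intrinsics apply), "eye" and "orientation" of the camera in the world. Camera axes: x right, y down, z forward; pixel columns grow to the right and rows downward; lengths in m; the calibration is good to about 2 mm. A picture is of the moment at which its call begins: read the wrist's pose just before it. get_calibration takes no time and is no camera call; for the wrist camera it gives the pose at the moment of the call.
- hand_in(): hands the job in, once; it reports no verdict.
Trained networks look in the newest picture that a camera, given by its name, has taken for a name from the list of things; names that differ only in an ending like _2 or _b are one class to them, and where a whole thing is asked for, a point or a joint stands for the part that bears it (a point fixed in the world has none). Each returns a list of dicts, best first, with "conf" (0 to 1); they miss things now and then, are a little off and sometimes report something else, mostly with a low value. They report only what shows in the picture. A call takes as long as a camera call. They do not tell look-alikes from the thing itself.
- regions_of(camera, query): "mask" (420x560 bool, what is visible of it) and "bbox" ([left, top, right, bottom] in pixels, round what is visible of it).
The state is a dict: "clock": time; "joint_pos": joint angles; "qd": joint speeds; "joint_efforts": joint torques, N m; "position": TCP position; "ee_rot": TCP orientation; "wrist_force": force on the tool from outside, world axes, zero at the start; "ft_torque": the same for the moment, N m; "opening": finger opening in m.
Only numpy, scipy, OpenCV 4.12 (cv2) and the standard library are available. Lean on these libraries where they do the work, as an engineer would, in place of code of your own. Each camera call takes 0.05 s, during which the arm holds its last target.

## Working session

There is one attempt and no reset: what is moved stays moved. The work goes in short steps, Python scripts to look and compute and a shell command to move; the robot and the scene stay as the last step left them, time stands still between calls to the robot, and variables do not carry over. Pictures are saved under pics/ and viewed, and the job is handed in when it is done.

```bash
ls; mkdir -p pics; cat > h.py <<'E'
import numpy as np,cv2,json
from workcell import *
from scipy.spatial.transform import Rotation as R
def rot(q): return R.from_quat([q[1],q[2],q[3],q[0]])
def grab(n,fn=None):
    cal=get_calibration(n); p,d=grab_frame(n)
    if fn: cv2.imwrite('pics/'+fn,p)
    return cal,p,d
def cloud(cal,d):
    v,u=np.mgrid[0:d.shape[0],0:d.shape[1]]
    K=np.array([[cal['fx'],0,cal['cx']],[0,cal['fy'],cal['cy']],[0,0,1]])
    pts=np.stack([u,v],-1).reshape(-1,1,2).astype(float)
    x=(pts[:,0,0]-cal['cx'])/cal['fx'];y=(pts[:,0,1]-cal['cy'])/cal['fy']
    xd,yd=x.copy(),y.copy()
    for _ in range(8):
        s=1+cal['k1']*(x*x+y*y); x,y=xd/s,yd/s
    c=np.stack([x,y,np.ones_like(x)],-1)*d.reshape(-1,1)
    w=rot(cal['orientation']).apply(c)+np.array(cal['eye'])
    w[d.reshape(-1)<=0]=np.nan
    return w.reshape(d.shape+(3,))
E
python3 - <<'E'
from h import *
s=observe();print(s)
for n in ['scene','top','wrist']:
    cal,p,d=grab(n,n+'0.png');print(n,cal,d.min(),d.max())
    np.save(n+'0.npy',cloud(cal,d))
print(tips_ahead)
E
```

```text
pics
{'clock': 0.0, 'joint_pos': array([ 1.23042748e+00,  3.00492186e-01,  1.52158169e+00, -3.96787136e-05,
        1.32073196e+00, -6.66032084e-02]), 'qd': array([ 0.00029601, -0.00094046, -0.00041872,  0.00012247, -0.00045611,
       -0.00084402]), 'joint_efforts': array([ 4.98035715e-04, -5.31775725e+01, -3.52765381e+01,  7.09727174e-02,
        2.41203932e-02, -4.43341730e-05]), 'position': array([0.14862862, 0.52928116, 0.2268745 ]), 'ee_rot': array([ 0.7004196 ,  0.09606251,  0.70056634, -0.09690815]), 'wrist_force': array([-0.11283064,  0.25495638,  0.39298958]), 'ft_torque': array([0.03978828, 0.01714347, 0.01603669]), 'opening': 0.09390158882811941}
scene {'fx': 403.83635468706314, 'fy': 403.83635468706314, 'cx': 289.69050240754956, 'cy': 213.9943063960445, 'k1': -0.026847116360914424, 'eye': array([0.92827275, 0.78520834, 0.74024507]), 'orientation': array([-0.12482493,  0.25376887,  0.86012858, -0.42449845])} 0.0 3.999699
top {'fx': 478.10175969557093, 'fy': 478.10175969557093, 'cx': 277.4490494307652, 'cy': 208.95639272953582, 'k1': -0.04545071839127835, 'eye': array([0.24154689, 0.01287402, 1.23900149]), 'orientation': array([-0.05677451,  0.71025234, -0.69913029,  0.05945669])} 0.0 2.1934137
wrist {'fx': 330.4446319497683, 'fy': 330.4446319497683, 'cx': 275.42274308252775, 'cy': 209.31270717080798, 'k1': 0.004906105850657054, 'eye': array([0.08526408, 0.54845889, 0.3837236 ]), 'orientation': array([0.09175371, 0.79149057, 0.60035542, 0.06853689])} 0.0 1.2160721
0.022
```

View pics/top0.png

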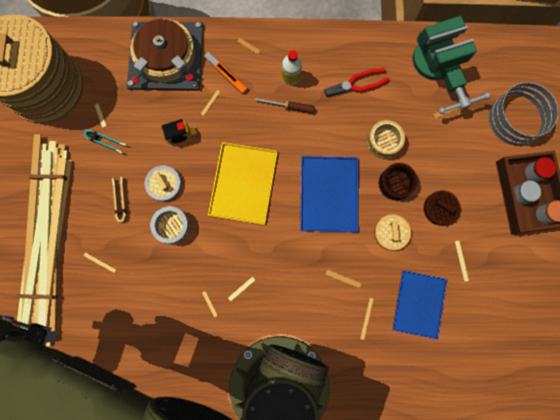

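View pics/scene0.png

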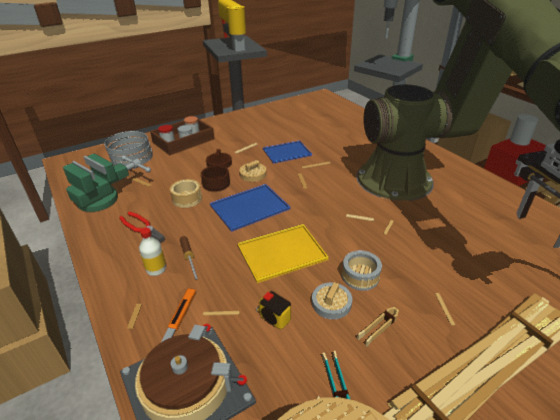

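```bash
python3 - <<'E'
from h import *
P=np.load('top0.npy')
for n in ['blue_tray','yellow_tray','natural_basket','steel_basket','natural_lid','steel_lid','tongs','dark_basket','dark_lid','tape_measure']:
    for r in regions_of('top',n):
        m=r['mask'];q=P[m];q=q[~np.isnan(q[:,0])]
        if len(q)<5: continue
        h=np.percentile(q[:,2],95); print(n,round(r['conf'],2),[int(b) for b in r['bbox']],q.mean(0).round(3),'ztop',h.round(3),np.ptp(q,axis=0).round(3))
E
```

```text
blue_tray 0.71 [394, 272, 449, 340] [ 0.206 -0.356  0.002] ztop 0.008 [0.17  0.139 0.021]
blue_tray 0.66 [301, 152, 358, 232] [ 0.491 -0.126  0.003] ztop 0.01 [0.205 0.156 0.023]
yellow_tray 0.82 [206, 143, 279, 224] [0.516 0.103 0.003] ztop 0.009 [0.215 0.179 0.024]
natural_basket 0.7 [368, 120, 400, 155] [ 0.635 -0.273  0.024] ztop 0.047 [0.108 0.095 0.061]
steel_basket 0.9 [152, 204, 187, 245] [0.397 0.286 0.025] ztop 0.049 [0.092 0.094 0.061]
natural_lid 0.57 [373, 214, 410, 252] [ 0.389 -0.285  0.022] ztop 0.047 [0.095 0.093 0.058]
steel_lid 0.79 [146, 167, 179, 200] [0.507 0.311 0.022] ztop 0.046 [0.089 0.093 0.049]
steel_lid 0.25 [425, 194, 458, 227] [ 0.453 -0.417  0.022] ztop 0.046 [0.088 0.092 0.056]
tongs 0.84 [85, 130, 128, 153] [0.624 0.481 0.01 ] ztop 0.02 [0.062 0.12  0.032]
tongs 0.7 [206, 141, 279, 225] [0.515 0.104 0.003] ztop 0.009 [0.215 0.176 0.024]
tongs 0.66 [112, 177, 128, 224] [0.459 0.423 0.012] ztop 0.02 [0.116 0.046 0.031]
dark_basket 0.73 [380, 161, 417, 202] [ 0.522 -0.304  0.024] ztop 0.047 [0.101 0.103 0.059]
dark_lid 0.9 [424, 193, 462, 228] [ 0.454 -0.417  0.022] ztop 0.046 [0.088 0.095 0.056]
tape_measure 0.89 [163, 121, 196, 145] [0.638 0.275 0.05 ] ztop 0.065 [0.054 0.08  0.074]
```

```bash
cat > fit.py <<'E'
from h import *
def near(P,c,r,z0,z1):
    q=P.reshape(-1,3); q=q[~np.isnan(q[:,0])]
    k=(np.hypot(q[:,0]-c[0],q[:,1]-c[1])<r)&(q[:,2]>z0)&(q[:,2]<z1); return q[k]
def circ(P,c,r=.06,z0=.036,z1=.06):
    q=near(P,c,r,z0,z1); (x,y),rad=cv2.minEnclosingCircle(q[:,:2].astype(np.float32)*1000)
    h=cv2.convexHull(q[:,:2].astype(np.float32)*1000)[:,0]
    A=np.c_[2*h,np.ones(len(h))]; s=np.linalg.lstsq(A,(h**2).sum(1),rcond=None)[0]
    return np.round([x,y,rad],1),np.round([s[0],s[1],np.sqrt(s[2]+s[0]**2+s[1]**2)],1),np.median(q[:,2]).round(4),len(q)
def bar(P,c,r=.035,z0=.034,z1=.06):
    q=near(P,c,r,z0,z1); 
    (x,y),(w,h),a=cv2.minAreaRect(q[:,:2].astype(np.float32)*1000)
    if w<h: a+=90
    return np.round([x,y,w,h,a],1),q.mean(0).round(4),len(q)
E
python3 - <<'E'
from fit import *
P=np.load('top0.npy')
for n,c in dict(nb=(.635,-.273),sb=(.397,.286)).items(): print(n,circ(P,c))
for n,c in dict(nl=(.389,-.285),sl=(.507,.311)).items(): print(n,circ(P,c,z0=.012,z1=.026),bar(P,c))
q=near(P,(.459,.423),.08,.008,.03);print('tongs',cv2.minAreaRect(q[:,:2].astype(np.float32)*1000),q.mean(0),len(q))
img=cv2.imread('pics/top0.png'); hsv=cv2.cvtColor(img,cv2.COLOR_BGR2HSV)
for n,c,lo,hi in [('blue',(.491,-.126),(100,120,40),(125,255,255)),('yel',(.516,.103),(20,150,100),(35,255,255))]:
    m=cv2.inRange(hsv,lo,hi)>0
    k=m&(np.hypot(P[...,0]-c[0],P[...,1]-c[1])<.14)&(P[...,2]<.02)
    print(n,cv2.minAreaRect(P[k][:,:2].astype(np.float32)*1000),np.median(P[k][:,2]))
a=cv2.resize(img[110:260,340:480],None,fx=2.8,fy=2.8,interpolation=cv2.INTER_CUBIC)
b=cv2.resize(img[110:260,75:215],None,fx=2.8,fy=2.8,interpolation=cv2.INTER_CUBIC)
cv2.imwrite('pics/crop1.png',np.hstack([a,b]))
E
```

```text
nb (array([ 635.4, -272.9,   47.2]), array([ 634.6, -272.8,   45.7]), np.float64(0.0446), 434)
sb (array([398.3, 283.8,  48. ]), array([397.3, 284.5,  46.8]), np.float64(0.0454), 513)
nl (array([ 390.7, -288.8,   46.7]), array([ 390.4, -287.8,   45.5]), np.float64(0.0199), 855) (array([ 390.3, -288.4,   47.9,   15.3,    5.6]), array([ 0.3898, -0.2878,  0.0454]), 122)
sl (array([508.4, 313.5,  47.3]), array([509.4, 313.5,  45.9]), np.float64(0.0191), 842) (array([508.3, 313.3,  49.1,  14.1,  32.8]), array([0.5072, 0.3124, 0.0449]), 113)
tongs ((468.45843505859375, 391.0860900878906), (115.7404556274414, 93.74531555175781), 9.179515838623047) [0.46145472 0.41657044 0.0160297 ] 281
blue ((489.89208984375, -124.90758514404297), (148.9813690185547, 198.83853149414062), 89.41631317138672) 0.0028820232985518057
yel ((517.5164184570312, 102.45479583740234), (153.1736297607422, 204.92343139648438), 81.42559051513672) 0.00274818181585168
```

View pics/crop1.png

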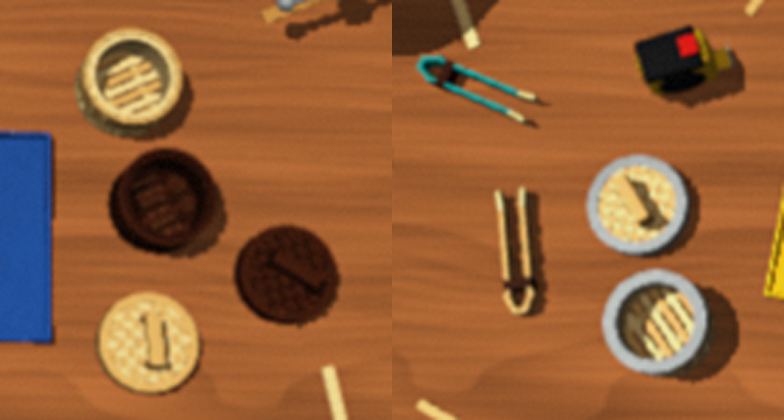

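```bash
cat >> fit.py <<'E'
def jaw():
    s=observe(); r=rot(s['ee_rot']).as_matrix(); y=r[:,1]
    print('t',round(s['clock'],2),'pos',s['position'].round(4),'jawdeg',np.degrees(np.arctan2(y[1],y[0])).round(2),'xaxis',r[:,0].round(3),'op',round(s['opening'],4),'q6',s['joint_pos'][5].round(2),'F',s['wrist_force'].round(1))
E
python3 - <<'E'
from fit import *
jaw()
P=np.load('top0.npy')
q=P.reshape(-1,3);q=q[~np.isnan(q[:,0])]
k=(abs(q[:,0]-.46)<.075)&(abs(q[:,1]-.423)<.04)&(q[:,2]>.009)&(q[:,2]<.03);q=q[k]
r=cv2.minAreaRect(q[:,:2].astype(np.float32)*1000);print(r,np.percentile(q[:,2],[50,95]))
print(np.linalg.eigh(np.cov(q[:,:2].T)))
W=np.load('wrist0.npy');print(np.nanmin(W.reshape(-1,3),0),np.nanmax(W.reshape(-1,3),0))
E
```

```text
t 0.65 pos [0.1487 0.5295 0.2275] jawdeg 74.31 xaxis [-0. -0. -1.] op 0.0942 q6 -0.07 F [0.5 0.7 0.1]
((462.6047058105469, 423.8215026855469), (114.61991119384766, 27.473712921142578), 8.968611717224121) [0.01658396 0.02083075]
EighResult(eigenvalues=array([9.57515046e-05, 1.10967912e-03]), eigenvectors=array([[ 0.1650378 , -0.98628724],
       [-0.98628724, -0.1650378 ]]))
[-0.12000537  0.1753031  -0.75851952] [0.81528973 1.4374811  0.34226428]
```

View pics/wrist0.png

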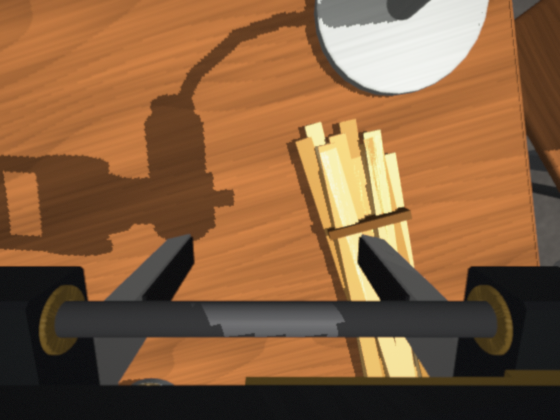

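```bash
python3 -m pendant '[{"linear":[31.3,-10.5,-6],"dr":[0,0,0.431],"hand":0.2},{"linear":[31.3,-10.5,-6],"dr":[0,0,0.431],"hand":0.2},{"linear":[31.3,-10.5,-6],"dr":[0,0,0.431],"hand":0.2},{"linear":[31.3,-10.5,-6],"dr":[0,0,0.431],"hand":0.2},{"linear":[31.3,-10.5,-6],"dr":[0,0,0.431],"hand":0.2},{"linear":[31.3,-10.5,-6],"dr":[0,0,0.431],"hand":0.2},{"linear":[31.3,-10.5,-6],"dr":[0,0,0.431],"hand":0.2},{"linear":[31.3,-10.5,-6],"dr":[0,0,0.431],"hand":0.2}]' 20
python3 - <<'E'
from fit import *
jaw()
cal,p,d=grab('wrist','w1.png');P=cloud(cal,d)
q=P.reshape(-1,3);q=q[~np.isnan(q[:,0])]
k=(abs(q[:,0]-.46)<.075)&(abs(q[:,1]-.423)<.04)&(q[:,2]>.009)&(q[:,2]<.025);q=q[k]
r=cv2.minAreaRect(q[:,:2].astype(np.float32)*1000);print(r,np.percentile(q[:,2],[50,95]))
E
```

```text
clock: 1.65
position: [0.461, 0.4249, 0.1676]
ee_rot: [0.705, -0.056, 0.705, 0.056]
wrist_force: [-0.4, 0.0, -0.4]
opening: 0.0564
t 1.65 pos [0.461  0.4249 0.1676] jawdeg 99.03 xaxis [-0.  0. -1.] op 0.0564 q6 -1.04 F [-0.4  0.  -0.4]
((463.9377746582031, 427.5830078125), (117.03112030029297, 26.81707763671875), 9.098280906677246) [0.01754404 0.01882166]
```

View pics/w1.png

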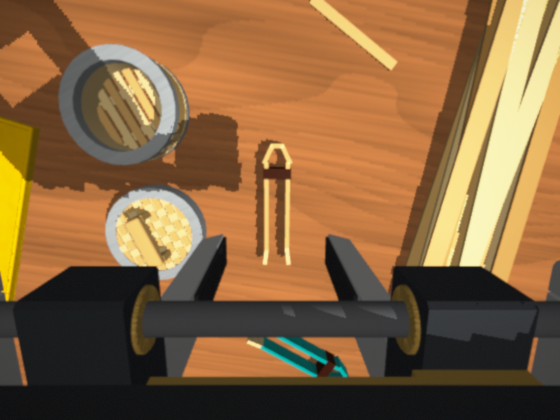

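```bash
python3 -m pendant '[{"linear":[0.2,0.15,-6],"dr":[0,0,0],"hand":0.1},{"linear":[0.2,0.15,-12],"dr":[0,0,0],"hand":0},{"linear":[0.2,0.15,-14.1],"dr":[0,0,0],"hand":0},{"linear":[0.2,0.15,-14.1],"dr":[0,0,0],"hand":0},{"linear":[0.2,0.15,-14.1],"dr":[0,0,0],"hand":-1},{"linear":[0.2,0.15,-14.1],"dr":[0,0,0],"hand":-1},{"linear":[0.2,0.15,-14.1],"dr":[0,0,0],"hand":-1},{"linear":[0.2,0.15,-14.1],"dr":[0,0,0],"hand":-1},{"linear":[0.2,0.15,-14.1],"dr":[0,0,0],"hand":-1}]' 15
python3 -m pendant '[{"linear":[0,0,4],"dr":[0,0,0],"hand":-1},{"linear":[0,0,10],"dr":[0,0,0],"hand":-1},{"linear":[0,0,12],"dr":[0,0,0],"hand":-1},{"linear":[0,0,12],"dr":[0,0,0],"hand":-1}]'
python3 - <<'E'
from fit import *
jaw();grab('wrist','w2.png')
E
```

```text
clock: 2.82
position: [0.4633, 0.427, 0.0282]
ee_rot: [0.706, -0.055, 0.704, 0.056]
wrist_force: [-1.3, -1.2, 7.7]
opening: 0.0238
clock: 3.32
position: [0.4638, 0.4274, 0.1501]
ee_rot: [0.706, -0.055, 0.703, 0.057]
wrist_force: [-0.4, -0.1, -0.6]
opening: 0.0235
t 3.33 pos [0.4638 0.4274 0.1501] jawdeg 99.06 xaxis [ 0.004  0.004 -1.   ] op 0.0235 q6 -1.04 F [-0.4 -0.1 -0.6]
```

View pics/w2.png

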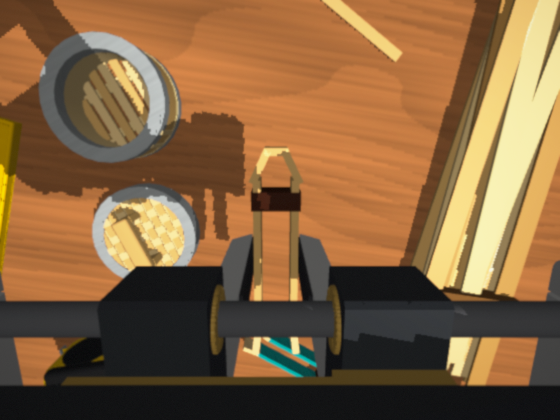

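```bash
python3 -m pendant '[{"linear":[8.8,-55.3,0],"dr":[0,0,-1.739],"hand":-1},{"linear":[8.8,-55.3,0],"dr":[0,0,-1.739],"hand":-1},{"linear":[8.8,-55.3,0],"dr":[0,0,-1.739],"hand":-1},{"linear":[8.8,-55.3,0],"dr":[0,0,-1.739],"hand":-1},{"linear":[8.8,-55.3,0],"dr":[0,0,-1.739],"hand":-1},{"linear":[8.8,-55.3,0],"dr":[0,0,-1.739],"hand":-1},{"linear":[8.8,-55.3,0],"dr":[0,0,-1.739],"hand":-1},{"linear":[8.8,-55.3,0],"dr":[0,0,-1.739],"hand":-1},{"linear":[8.8,-55.3,0],"dr":[0,0,-1.739],"hand":-1},{"linear":[8.8,-55.3,0],"dr":[0,0,-1.739],"hand":-1}]'
python3 -m pendant '[{"linear":[0,0,0],"dr":[0,0,0],"hand":-1}]'
python3 - <<'E'
from fit import *
jaw();grab('wrist','w3.png')
s=observe();m=rot(s['ee_rot']).as_matrix()
T=np.c_[[0,0,-1],[np.cos(-.0105),np.sin(-.0105),0],[0,0,0]];T[:,2]=np.cross(T[:,0],T[:,1])
print('dr',R.from_matrix(T@m.T).as_rotvec().round(3))
E
```

```text
clock: 4.62
position: [0.5506, -0.1295, 0.1461]
ee_rot: [-0.496, -0.504, -0.495, 0.505]
wrist_force: [0.7, 1.1, -0.0]
opening: 0.0239
clock: 4.75
position: [0.55, -0.1298, 0.1445]
ee_rot: [-0.495, -0.504, -0.496, 0.506]
wrist_force: [0.5, 0.6, -0.3]
opening: 0.0241
t 4.75 pos [ 0.55   -0.1298  0.1445] jawdeg -1.08 xaxis [-0.004 -0.001 -1.   ] op 0.0241 q6 -0.28 F [ 0.5  0.6 -0.3]
dr [ 0.001 -0.004  0.008]
```

View pics/w3.png

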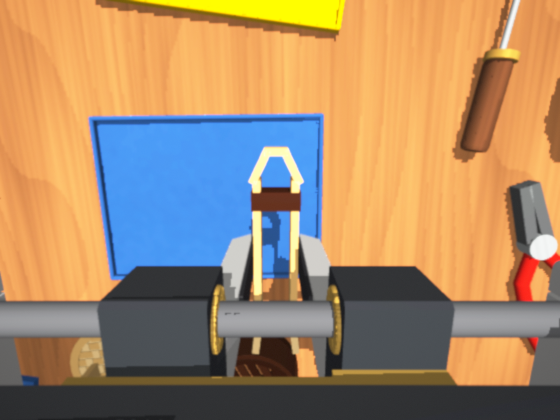

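```bash
python3 -m pendant '[{"linear":[0.1,0.4,-5],"dr":[0,-0.004,0.008],"hand":-1},{"linear":[0.1,0.4,-9],"dr":[0,-0.004,0.008],"hand":-1},{"linear":[0.1,0.4,-10.6],"dr":[0,-0.004,0.008],"hand":-1},{"linear":[0.1,0.4,-11.3],"dr":[0,-0.004,0.008],"hand":-1},{"linear":[0.1,0.4,-11.3],"dr":[0,-0.004,0.008],"hand":-1}]'
python3 - <<'E'
from fit import *
jaw()
E
```

```text
clock: 5.42
position: [0.5514, -0.1257, 0.0323]
ee_rot: [-0.498, -0.502, -0.497, 0.502]
wrist_force: [0.0, -0.6, 0.1]
opening: 0.0236
t 5.42 pos [ 0.5514 -0.1257  0.0323] jawdeg -0.54 xaxis [ 0.001 -0.002 -1.   ] op 0.0236 q6 -0.28 F [ 0.  -0.6  0.1]
```

```bash
python3 -m pendant '[{"linear":[0,0,-0.12],"dr":[0,0,0],"hand":-1},{"linear":[0,0,-0.12],"dr":[0,0,0],"hand":-0.25},{"linear":[0,0,-0.12],"dr":[0,0,0],"hand":-0.25},{"linear":[0,0,-0.12],"dr":[0,0,0],"hand":-0.25},{"linear":[0,0,3],"dr":[0,0,0],"hand":-0.25},{"linear":[0,0,9],"dr":[0,0,0],"hand":-0.2},{"linear":[0,0,12],"dr":[0,0,0],"hand":-0.1},{"linear":[0,0,12],"dr":[0,0,0],"hand":-0.1}]'
python3 - <<'E'
from fit import *
jaw();cal,p,d=grab('wrist','w4.png');P=cloud(cal,d)
cal,p,d=grab('top','t4.png');Q=cloud(cal,d)
for A in (P,Q):
    q=near(A,(.551,-.126),.08,.009,.03);k=abs(q[:,0]-.551)<.025
    print(cv2.minAreaRect(q[k][:,:2].astype(np.float32)*1000),np.percentile(q[k][:,2],[50,95]))
E
```

```text
clock: 6.42
position: [0.5523, -0.1259, 0.1547]
ee_rot: [0.5, 0.503, 0.496, -0.502]
wrist_force: [-0.7, -0.5, -1.2]
opening: 0.0424
t 6.42 pos [ 0.5523 -0.1259  0.1547] jawdeg -0.54 xaxis [ 0.006 -0.003 -1.   ] op 0.0424 q6 -0.28 F [-0.7 -0.5 -1.2]
((551.0150756835938, -123.73381805419922), (150.63858032226562, 49.35871124267578), 89.7666015625) [0.02039906 0.02171635]
((560.3983764648438, -52.01394271850586), (30.665613174438477, 2.9315664768218994), 0.40856510400772095) [0.01099273 0.01409461]
```

View pics/w4.png

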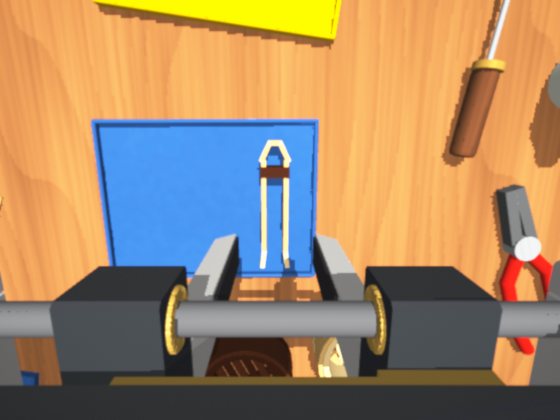

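```bash
python3 -m pendant '[{"linear":[2,-2,1],"dr":[0,0,-0.18],"hand":-0.1},{"linear":[4,-5,1],"dr":[0,0,-0.36],"hand":-0.1},{"linear":[8.3,-10.6,1],"dr":[0,0,-0.55],"hand":-0.1},{"linear":[8.3,-10.6,1],"dr":[0,0,-0.73],"hand":-0.1},{"linear":[8.3,-10.6,1],"dr":[0,0,-1.56],"hand":-0.1},{"linear":[8.3,-10.6,1],"dr":[0,0,-1.56],"hand":-0.1},{"linear":[8.3,-10.6,1],"dr":[0,0,-1.56],"hand":-0.1},{"linear":[8.3,-10.6,1],"dr":[0,0,-1.56],"hand":-0.1},{"linear":[8.3,-10.6,1],"dr":[0,0,-1.56],"hand":-0.1},{"linear":[8.3,-10.6,1],"dr":[0,0,-1.56],"hand":-0.1}]'
cat >> fit.py <<'E'
def corr(deg):
    m=rot(observe()['ee_rot']).as_matrix();a=np.radians(deg)
    T=np.c_[[0,0,-1],[np.cos(a),np.sin(a),0],[0,0,0]];T[:,2]=np.cross(T[:,0],T[:,1])
    print('dr',R.from_matrix(T@m.T).as_rotvec().round(3))
def rim(P,c):
    """robust rim-top circle fit, free of wall points"""
    q=near(P,c,.065,.040,.056);zt=np.percentile(q[:,2],90);q=q[q[:,2]>zt-.004]
    from scipy.optimize import least_squares
    f=lambda s:np.maximum(abs(np.hypot(q[:,0]-s[0],q[:,1]-s[1])-.041)-.005,0)
    s=least_squares(f,c,x_scale=.01,diff_step=1e-3,loss='soft_l1',f_scale=.001).x
    return s.round(4),zt.round(4),len(q)
E
python3 - <<'E'
from fit import *
jaw();corr(-90);cal,p,d=grab('wrist','w5.png');P=cloud(cal,d)
print(circ(P,(.635,-.273)),rim(P,(.635,-.273)))
Q=np.load('top0.npy');print(rim(Q,(.635,-.273)),rim(Q,(.397,.286)))
E
```

```text
clock: 7.78
position: [0.6337, -0.2314, 0.1597]
ee_rot: [-0.001, -0.706, -0.001, 0.708]
wrist_force: [0.1, 0.6, -0.3]
opening: 0.0422
t 7.78 pos [ 0.6337 -0.2314  0.1597] jawdeg -89.89 xaxis [-0.004  0.    -1.   ] op 0.0422 q6 1.17 F [ 0.1  0.6 -0.3]
dr [-0.    -0.004 -0.002]
(array([ 636.6, -271.4,   46.5]), array([ 636.7, -271. ,   45.8]), np.float64(0.0452), 3571) (array([ 0.6366, -0.2707]), np.float64(0.0462), 3257)
(array([ 0.6345, -0.2722]), np.float64(0.0477), 263) (array([0.3969, 0.2844]), np.float64(0.0487), 314)
```

View pics/w5.png

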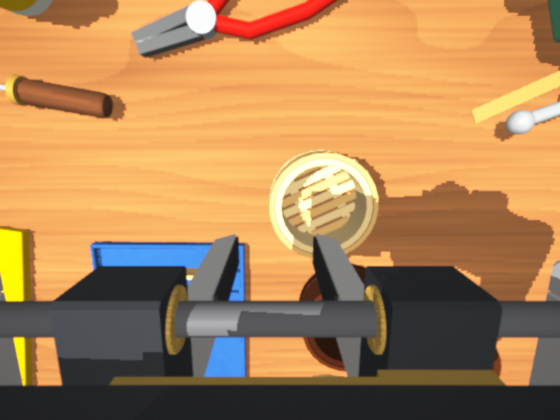

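```bash
python3 -m pendant '[{"linear":[0.2,0.1,-5],"dr":[0,-0.004,0],"hand":-0.1},{"linear":[0.2,0.1,-9],"dr":[0,-0.004,0],"hand":-0.1},{"linear":[0.2,0.1,-12.2],"dr":[0,-0.004,0],"hand":-0.1},{"linear":[0.2,0.1,-12.2],"dr":[0,-0.004,0],"hand":-0.1},{"linear":[0.2,0.1,-12.2],"dr":[0,-0.004,0],"hand":-1},{"linear":[0.2,0.1,-12.2],"dr":[0,-0.004,0],"hand":-1},{"linear":[0.2,0.1,-12.2],"dr":[0,-0.004,0],"hand":-1},{"linear":[0.2,0.1,-12.2],"dr":[0,-0.004,0],"hand":-1},{"linear":[0.2,0.1,-12.2],"dr":[0,-0.004,0],"hand":-1}]' 25
python3 - <<'E'
from fit import *
jaw();corr(-90)
E
```

```text
clock: 8.95
position: [0.636, -0.2306, 0.0389]
ee_rot: [0.001, 0.708, 0.001, -0.706]
wrist_force: [-1.4, -0.1, 6.4]
opening: 0.0104
t 8.95 pos [ 0.636  -0.2306  0.0389] jawdeg -89.82 xaxis [ 0.002 -0.    -1.   ] op 0.0104 q6 1.17 F [-1.4 -0.1  6.4]
dr [ 0.     0.002 -0.003]
```

```bash
python3 -m pendant '[{"linear":[0,0,2],"dr":[0,0,0],"hand":-1},{"linear":[0,0,6],"dr":[0,0,0],"hand":-1},{"linear":[0,2,8],"dr":[0,0,0],"hand":-1},{"linear":[-5,6,8],"dr":[0,0,0],"hand":-1},{"linear":[-10,10,8],"dr":[0,0,0],"hand":-1},{"linear":[-15,13,8],"dr":[0,0,0],"hand":-1},{"linear":[-18.9,14.7,8],"dr":[0,0,0],"hand":-1},{"linear":[-18.9,14.7,8],"dr":[0,0,0],"hand":-1},{"linear":[-18.9,14.7,8],"dr":[0,0,0],"hand":-1}]'
python3 - <<'E'
from fit import *
jaw();corr(-90);cal,p,d=grab('wrist','w6.png');grab('scene','s6.png')
E
```

```text
clock: 10.07
position: [0.4476, -0.0833, 0.1194]
ee_rot: [0.002, 0.708, 0.001, -0.706]
wrist_force: [0.6, 0.2, -1.8]
opening: 0.0106
t 10.07 pos [ 0.4476 -0.0833  0.1194] jawdeg -89.79 xaxis [ 0.003 -0.001 -1.   ] op 0.0106 q6 1.3 F [ 0.6  0.2 -1.8]
dr [ 0.001  0.003 -0.004]
```

View pics/w6.png

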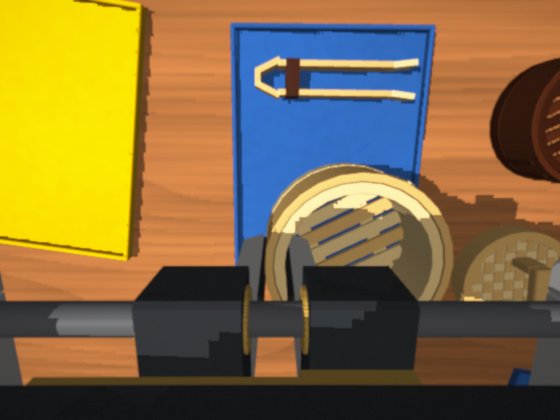

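View pics/s6.png

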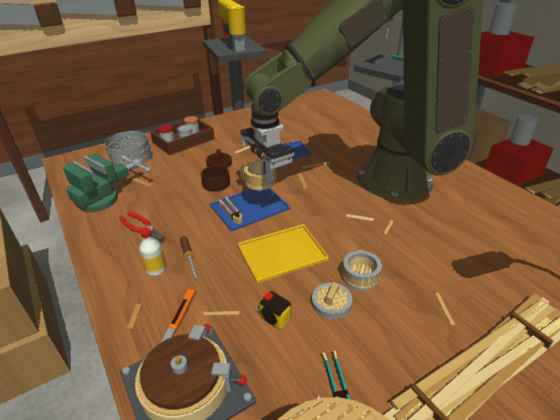

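```bash
python3 -m pendant '[{"linear":[0,0,-4],"dr":[0,0.003,0],"hand":-1},{"linear":[0,0,-6.5],"dr":[0,0.003,0],"hand":-1},{"linear":[0,0,-7.6],"dr":[0,0.003,0],"hand":-1},{"linear":[0,0,-7.8],"dr":[0,0.003,0],"hand":-1},{"linear":[0,0,-7.8],"dr":[0,0.003,0],"hand":-1}]'
python3 -m pendant '[{"linear":[0,0,0],"dr":[0,0,0],"hand":-0.4},{"linear":[0,0,0],"dr":[0,0,0],"hand":-0.4},{"linear":[0,0,0],"dr":[0,0,0],"hand":-0.4},{"linear":[0,0,4],"dr":[0,0,0],"hand":-0.4},{"linear":[0,0,10],"dr":[0,0,0],"hand":-0.4},{"linear":[-1,0,12],"dr":[0,0,0],"hand":-0.4},{"linear":[-4,0,12],"dr":[0,0,0],"hand":-0.4},{"linear":[-4,0,12],"dr":[0,0,0],"hand":-0.4}]'
python3 - <<'E'
from fit import *
jaw();cal,p,d=grab('wrist','w7.png');P=cloud(cal,d)
cal,p,d=grab('top','t7.png');Q=cloud(cal,d)
for A in (P,Q): print(rim(A,(.4475,-.124)))
E
```

```text
clock: 10.8
position: [0.4483, -0.0839, 0.0414]
ee_rot: [-0.001, -0.707, -0.001, 0.707]
wrist_force: [-0.7, -0.7, -1.8]
opening: 0.0106
clock: 11.8
position: [0.4074, -0.0838, 0.1617]
ee_rot: [0.001, 0.707, 0.001, -0.707]
wrist_force: [0.2, -0.3, 0.2]
opening: 0.0278
t 11.8 pos [ 0.4074 -0.0838  0.1617] jawdeg -89.84 xaxis [ 0.    -0.001 -1.   ] op 0.0278 q6 1.28 F [ 0.2 -0.3  0.2]
(array([ 0.4495, -0.1229]), np.float64(0.0492), 3944)Traceback (most recent call last):
  File "<stdin>", line 4, in <module>
  File "fit.py", line 24, in rim
    q=near(P,c,.065,.040,.056);zt=np.percentile(q[:,2],90);q=q[q[:,2]>zt-.004]
                                  ~~~~~~~~~~~~~^^^^^^^^^^^
    return _quantile_unchecked(
        a, q, axis, out, overwrite_input, method, keepdims, weights)
    return _ureduce(a,
                    func=_quantile_ureduce_func,
    ...<5 lines>...
                    overwrite_input=overwrite_input,
                    method=method)
    r = func(a, **kwargs)
    result = _quantile(arr,
                       quantiles=q,
    ...<2 lines>...
                       out=out,
                       weights=wgt)
    slices_having_nans = np.isnan(arr[-1, ...])
                                  ~~~^^^^^^^^^
IndexError: index -1 is out of bounds for axis 0 with size 0
```

View pics/w7.png

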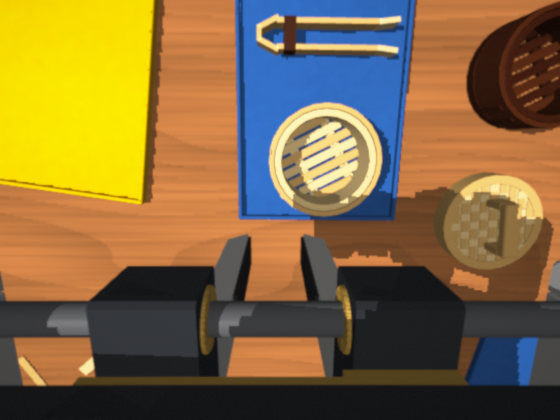

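View pics/t7.png

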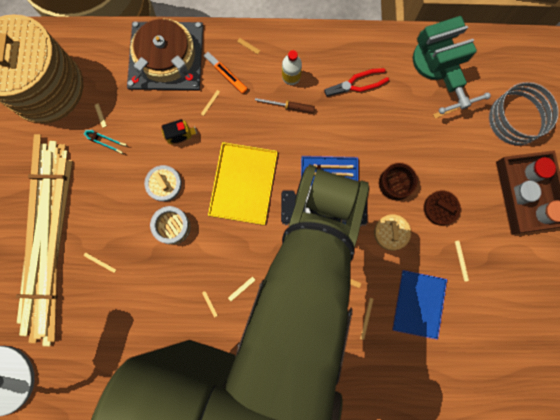

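```bash
python3 -m pendant '[{"linear":[-1.7,-20.4,0],"dr":[0,0,0.095],"hand":-0.3},{"linear":[-1.7,-20.4,0],"dr":[0,0,0.095],"hand":-0.3},{"linear":[-1.7,-20.4,0],"dr":[0,0,0.095],"hand":-0.3},{"linear":[-1.7,-20.4,0],"dr":[0,0,0.095],"hand":-0.3},{"linear":[-1.7,-20.4,0],"dr":[0,0,0.095],"hand":-0.3},{"linear":[-1.7,-20.4,0],"dr":[0,0,0.095],"hand":-0.3}]'
python3 - <<'E'
from fit import *
jaw();corr(-84.4);cal,p,d=grab('wrist','w8.png');P=cloud(cal,d)
print(circ(P,(.39,-.288),z0=.012,z1=.026),bar(P,(.39,-.288)))
print(rim(P,(.449,-.1235)))
E
```

```text
clock: 12.65
position: [0.392, -0.2867, 0.1614]
ee_rot: [0.035, 0.706, 0.035, -0.706]
wrist_force: [-0.5, -0.3, 0.3]
opening: 0.0331
t 12.65 pos [ 0.392  -0.2867  0.1614] jawdeg -84.32 xaxis [ 0. -0. -1.] op 0.0331 q6 0.76 F [-0.5 -0.3  0.3]
dr [ 0.     0.    -0.001]
(array([ 389.7, -286. ,   46. ]), array([ 389.7, -286.1,   45.7]), np.float64(0.0199), 6464) (array([ 389.9, -286.3,   48. ,   13.7,    5.7]), array([ 0.3915, -0.2859,  0.0461]), 917)
(array([ 0.4494, -0.1235]), np.float64(0.049), 4688)
```

View pics/w8.png

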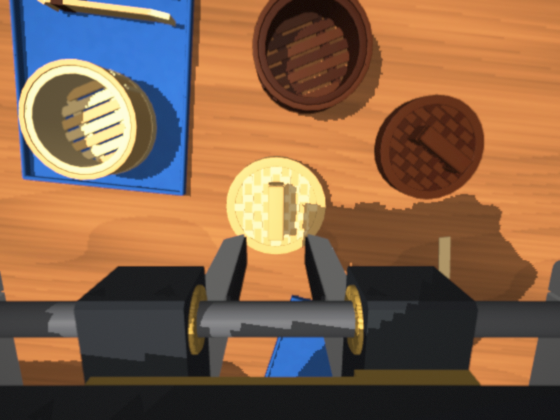

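```bash
python3 -m pendant '[{"linear":[-0.2,0.02,-5],"dr":[0,0,0],"hand":-0.3},{"linear":[-0.2,0.02,-9],"dr":[0,0,0],"hand":-0.3},{"linear":[-0.2,0.02,-11.2],"dr":[0,0,0],"hand":-0.3},{"linear":[-0.2,0.02,-11.2],"dr":[0,0,0],"hand":-0.3},{"linear":[-0.2,0.02,-11.2],"dr":[0,0,0],"hand":-1},{"linear":[-0.2,0.02,-11.2],"dr":[0,0,0],"hand":-1},{"linear":[-0.2,0.02,-11.2],"dr":[0,0,0],"hand":-1},{"linear":[-0.2,0.02,-11.2],"dr":[0,0,0],"hand":-1}]' 25
python3 - <<'E'
from fit import *
jaw()
E
```

```text
clock: 13.7
position: [0.3906, -0.2867, 0.0506]
ee_rot: [0.036, 0.707, 0.035, -0.706]
wrist_force: [-0.1, 3.1, 7.3]
opening: 0.0135
t 13.7 pos [ 0.3906 -0.2867  0.0506] jawdeg -84.31 xaxis [ 0.002 -0.001 -1.   ] op 0.0135 q6 0.76 F [-0.1  3.1  7.3]
```

```bash
python3 -m pendant '[{"linear":[0,0,3],"dr":[0,0,0],"hand":-1},{"linear":[0,0,8],"dr":[0,0,0],"hand":-1},{"linear":[1,4,8],"dr":[0,0,0],"hand":-1},{"linear":[5.9,16.3,8],"dr":[0,0,0],"hand":-1},{"linear":[5.9,16.3,8],"dr":[0,0,0],"hand":-1},{"linear":[5.9,16.3,8],"dr":[0,0,0],"hand":-1},{"linear":[5.9,16.3,8],"dr":[0,0,0],"hand":-1},{"linear":[5.9,16.3,8],"dr":[0,0,0],"hand":-1}]'
python3 - <<'E'
from fit import *
jaw();corr(-84.3);cal,p,d=grab('wrist','w9.png');P=cloud(cal,d)
print(rim(P,(.449,-.1235)))
E
```

```text
clock: 14.7
position: [0.4493, -0.1248, 0.1307]
ee_rot: [0.035, 0.707, 0.034, -0.706]
wrist_force: [0.2, -0.4, -0.6]
opening: 0.0135
t 14.7 pos [ 0.4493 -0.1248  0.1307] jawdeg -84.39 xaxis [ 0.002 -0.001 -1.   ] op 0.0135 q6 1.12 F [ 0.2 -0.4 -0.6]
dr [0.001 0.002 0.002]
(array([ 0.4501, -0.123 ]), np.float64(0.0493), 505)
```

View pics/w9.png

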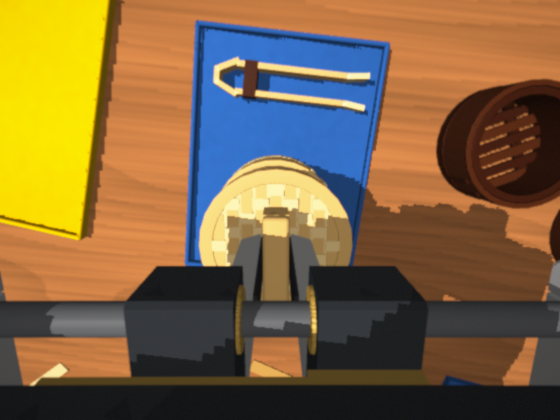

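Lid held level above the basket; lower 31 mm to seat, then release.

```bash
python3 -m pendant '[{"linear":[0.02,0.07,-2],"dr":[0,0.002,0],"hand":-1},{"linear":[0.02,0.07,-2.8],"dr":[0,0.002,0],"hand":-1},{"linear":[0.02,0.07,-3.05],"dr":[0,0.002,0],"hand":-1},{"linear":[0.02,0.07,-3.1],"dr":[0,0.002,0],"hand":-1},{"linear":[0.02,0.07,-3.1],"dr":[0,0.002,0],"hand":-1}]'
python3 -m pendant '[{"linear":[0,0,0],"dr":[0,0,0],"hand":-0.4},{"linear":[0,0,0],"dr":[0,0,0],"hand":-0.4},{"linear":[0,0,0],"dr":[0,0,0],"hand":-0.4},{"linear":[0,0,4],"dr":[0,0,0],"hand":-0.4},{"linear":[0,0,9],"dr":[0,0,0],"hand":-0.4},{"linear":[0,0,11],"dr":[0,0,0],"hand":-0.4},{"linear":[-4,0,11],"dr":[0,0,0],"hand":-0.4},{"linear":[-4,0,11],"dr":[0,0,0],"hand":-0.4}]'
python3 - <<'E'
from fit import *
jaw();cal,p,d=grab('wrist','w10.png');P=cloud(cal,d);grab('scene','s10.png')
print(circ(P,(.45,-.124),z0=.062,z1=.076),bar(P,(.45,-.124),z0=.085,z1=.11))
q=near(P,(.45,-.124),.05,.062,.076);A=np.c_[q[:,:2],np.ones(len(q))];print(np.linalg.lstsq(A,q[:,2],rcond=None)[0])
E
```

```text
clock: 15.38
position: [0.4496, -0.1242, 0.1001]
ee_rot: [0.035, 0.706, 0.034, -0.706]
wrist_force: [0.7, 0.1, -0.5]
opening: 0.0135
clock: 16.38
position: [0.4084, -0.1242, 0.2104]
ee_rot: [0.035, 0.707, 0.034, -0.706]
wrist_force: [0.3, 0.9, 0.3]
opening: 0.0282
t 16.38 pos [ 0.4084 -0.1242  0.2104] jawdeg -84.44 xaxis [ 0.001 -0.002 -1.   ] op 0.0282 q6 1.09 F [0.3 0.9 0.3]
(array([ 448.5, -123.2,   45.9]), array([ 448.5, -123.3,   45.7]), np.float64(0.0688), 7225) (array([ 448.7, -123.2,   47.4,   13.4,    5.6]), array([ 0.4492, -0.1231,  0.0953]), 994)
[-0.00135891 -0.00081463  0.06930471]
```

View pics/w10.png

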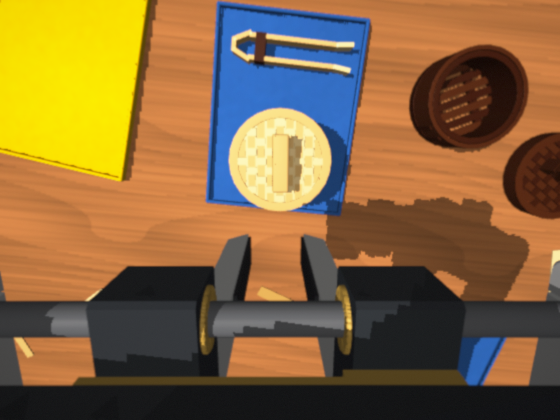

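View pics/s10.png

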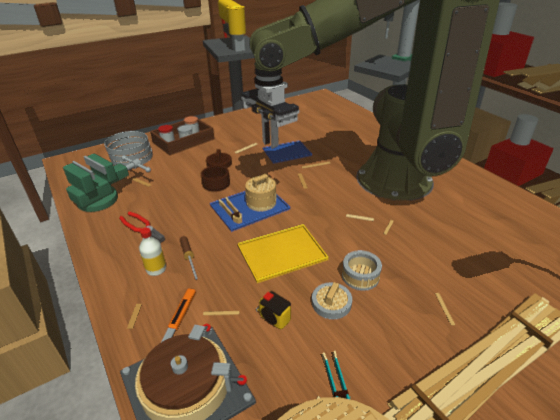

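```bash
python3 -m pendant '[{"linear":[-1.1,36.7,-5],"dr":[0,0,-0.097],"hand":-0.1},{"linear":[-1.1,36.7,-5],"dr":[0,0,-0.097],"hand":-0.1},{"linear":[-1.1,36.7,-5],"dr":[0,0,-0.097],"hand":-0.1},{"linear":[-1.1,36.7,-5],"dr":[0,0,-0.097],"hand":-0.1},{"linear":[-1.1,36.7,-5],"dr":[0,0,-0.097],"hand":-0.1},{"linear":[-1.1,36.7,-5],"dr":[0,0,-0.097],"hand":-0.1},{"linear":[-1.1,36.7,-5],"dr":[0,0,-0.097],"hand":-0.1},{"linear":[-1.1,36.7,-5],"dr":[0,0,-0.097],"hand":-0.1},{"linear":[-1.1,36.7,-5],"dr":[0,0,-0.097],"hand":-0.1}]'
python3 - <<'E'
from fit import *
jaw();corr(-90);cal,p,d=grab('wrist','w11.png');P=cloud(cal,d)
print(rim(P,(.397,.2845)),circ(P,(.397,.2845)),circ(P,(.508,.313),z0=.012,z1=.026),bar(P,(.508,.313)))
E
```

```text
clock: 17.6
position: [0.3994, 0.2418, 0.1605]
ee_rot: [0.0, 0.708, -0.001, -0.707]
wrist_force: [0.1, -0.2, 0.2]
opening: 0.0428
t 17.6 pos [0.3994 0.2418 0.1605] jawdeg -90.07 xaxis [ 0.001 -0.002 -1.   ] op 0.0428 q6 2.04 F [ 0.1 -0.2  0.2]
dr [0.002 0.001 0.001]
(array([0.3963, 0.2859]), np.float64(0.0469), 3606) (array([396.1, 286.2,  46.9]), array([396.2, 286.1,  46.6]), np.float64(0.0459), 3904) (array([509.7, 314.7,  46.9]), array([509.6, 314.8,  46.5]), np.float64(0.0199), 8864) (array([509.1, 314.6,  47.8,  14.3,  33. ]), array([0.5089, 0.3139, 0.0459]), 1293)
```

View pics/w11.png

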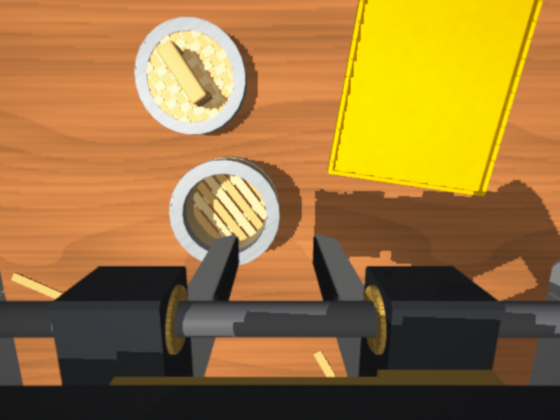

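```bash
python3 -m pendant '[{"linear":[-0.3,0.27,-5],"dr":[0,0,0],"hand":-0.1},{"linear":[-0.3,0.27,-9],"dr":[0,0,0],"hand":-0.1},{"linear":[-0.3,0.27,-12.2],"dr":[0,0,0],"hand":-0.1},{"linear":[-0.3,0.27,-12.2],"dr":[0,0,0],"hand":-0.1},{"linear":[-0.3,0.27,-12.2],"dr":[0,0,0],"hand":-1},{"linear":[-0.3,0.27,-12.2],"dr":[0,0,0],"hand":-1},{"linear":[-0.3,0.27,-12.2],"dr":[0,0,0],"hand":-1},{"linear":[-0.3,0.27,-12.2],"dr":[0,0,0],"hand":-1},{"linear":[-0.3,0.27,-12.2],"dr":[0,0,0],"hand":-1}]' 30
python3 - <<'E'
from fit import *
jaw();corr(-90)
E
```

```text
clock: 18.77
position: [0.3966, 0.2447, 0.0392]
ee_rot: [0.0, 0.708, -0.001, -0.706]
wrist_force: [-1.5, -0.5, 6.6]
opening: 0.0105
t 18.77 pos [0.3966 0.2447 0.0392] jawdeg -90.07 xaxis [ 0.002 -0.002 -1.   ] op 0.0105 q6 2.05 F [-1.5 -0.5  6.6]
dr [0.002 0.002 0.001]
```

```bash
python3 -m pendant '[{"linear":[0,0,2],"dr":[0,0,0],"hand":-1},{"linear":[0,0,6],"dr":[0,0,0],"hand":-1},{"linear":[0,-2,8],"dr":[0,0,0],"hand":-1},{"linear":[4,-6,8],"dr":[0,0,0],"hand":-1},{"linear":[8,-11,8],"dr":[0,0,0],"hand":-1},{"linear":[12,-16,8],"dr":[0,0,0],"hand":-1},{"linear":[12,-18.3,8],"dr":[0,0,0],"hand":-1},{"linear":[12,-18.3,8],"dr":[0,0,0],"hand":-1},{"linear":[12,-18.3,8],"dr":[0,0,0],"hand":-1}]'
python3 - <<'E'
from fit import *
jaw();corr(-90);cal,p,d=grab('wrist','w12.png')
E
```

```text
clock: 19.9
position: [0.5163, 0.0623, 0.1192]
ee_rot: [0.0, 0.708, -0.001, -0.706]
wrist_force: [-0.9, 0.7, -1.2]
opening: 0.0106
t 19.9 pos [0.5163 0.0623 0.1192] jawdeg -90.05 xaxis [ 0.002 -0.001 -1.   ] op 0.0106 q6 1.62 F [-0.9  0.7 -1.2]
dr [0.001 0.002 0.001]
```

View pics/w12.png

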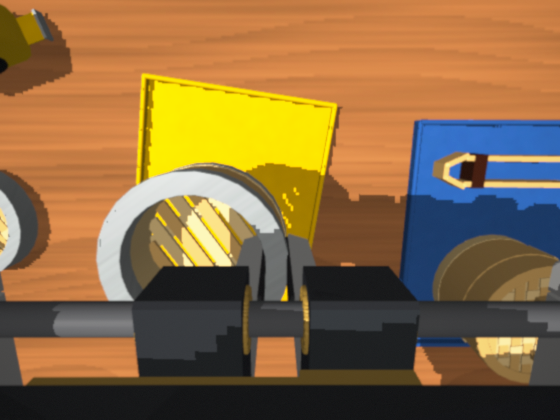

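```bash
python3 -m pendant '[{"linear":[0,0,-4],"dr":[0,0.002,0],"hand":-1},{"linear":[0,0,-6.5],"dr":[0,0.002,0],"hand":-1},{"linear":[0,0,-7.5],"dr":[0,0.002,0],"hand":-1},{"linear":[0,0,-7.75],"dr":[0,0.002,0],"hand":-1},{"linear":[0,0,-7.75],"dr":[0,0.002,0],"hand":-1}]'
python3 -m pendant '[{"linear":[0,0,0],"dr":[0,0,0],"hand":-0.4},{"linear":[0,0,0],"dr":[0,0,0],"hand":-0.4},{"linear":[0,0,0],"dr":[0,0,0],"hand":-0.4},{"linear":[0,0,4],"dr":[0,0,0],"hand":-0.4},{"linear":[0,0,10],"dr":[0,0,0],"hand":-0.4},{"linear":[-1,0,12],"dr":[0,0,0],"hand":-0.4},{"linear":[-4,0,12],"dr":[0,0,0],"hand":-0.4},{"linear":[-4,0,12],"dr":[0,0,0],"hand":-0.4}]'
python3 - <<'E'
from fit import *
jaw();cal,p,d=grab('wrist','w13.png');P=cloud(cal,d)
print(rim(P,(.517,.103)))
E
```

```text
clock: 20.58
position: [0.5168, 0.0629, 0.0427]
ee_rot: [0.001, 0.708, -0.0, -0.707]
wrist_force: [0.0, -0.6, -1.8]
opening: 0.0108
clock: 21.58
position: [0.4759, 0.0629, 0.1632]
ee_rot: [0.001, 0.708, -0.0, -0.706]
wrist_force: [0.1, -0.2, 0.8]
opening: 0.0281
t 21.57 pos [0.4759 0.0629 0.1632] jawdeg -89.98 xaxis [ 0.002 -0.001 -1.   ] op 0.0281 q6 1.63 F [ 0.1 -0.2  0.8]
(array([0.5179, 0.1039]), np.float64(0.0498), 4473)
```

View pics/w13.png

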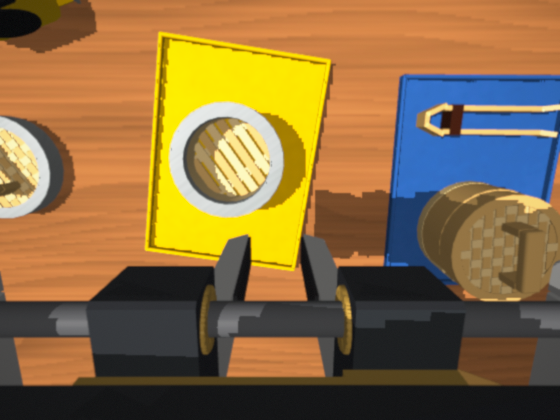

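```bash
python3 -m pendant '[{"linear":[3.3,25.1,0],"dr":[0,0,0.576],"hand":-0.3},{"linear":[3.3,25.1,0],"dr":[0,0,0.576],"hand":-0.3},{"linear":[3.3,25.1,0],"dr":[0,0,0.576],"hand":-0.3},{"linear":[3.3,25.1,0],"dr":[0,0,0.576],"hand":-0.3},{"linear":[3.3,25.1,0],"dr":[0,0,0.576],"hand":-0.3},{"linear":[3.3,25.1,0],"dr":[0,0,0.576],"hand":-0.3},{"linear":[3.3,25.1,0],"dr":[0,0,0.576],"hand":-0.3}]'
python3 - <<'E'
from fit import *
jaw();corr(-57);cal,p,d=grab('wrist','w14.png');P=cloud(cal,d)
print(circ(P,(.508,.313),z0=.012,z1=.026),bar(P,(.508,.313)))
E
```

```text
clock: 22.5
position: [0.5102, 0.3128, 0.1632]
ee_rot: [0.201, 0.679, 0.2, -0.677]
wrist_force: [-0.8, -0.1, 0.1]
opening: 0.0327
t 22.5 pos [0.5102 0.3128 0.1632] jawdeg -57.07 xaxis [ 0.003  0.    -1.   ] op 0.0327 q6 1.49 F [-0.8 -0.1  0.1]
dr [-0.     0.003  0.001]
(array([509.6, 314.7,  46.5]), array([509.7, 314.7,  46.3]), np.float64(0.02), 6649) (array([509.8, 315. ,  47.9,  13.7,  33. ]), array([0.5111, 0.3156, 0.0462]), 913)
```

View pics/w14.png

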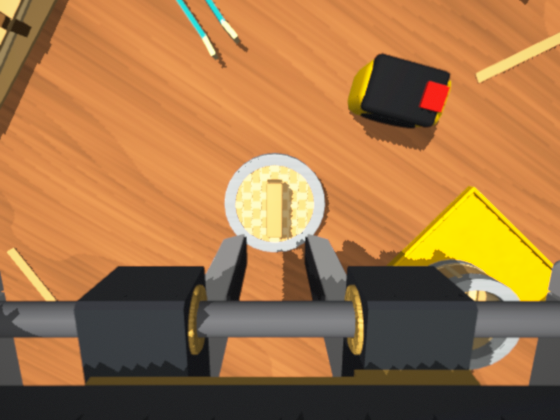

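```bash
python3 -m pendant '[{"linear":[-0.05,0.14,-5],"dr":[0,0.003,0],"hand":-0.3},{"linear":[-0.05,0.14,-9],"dr":[0,0.003,0],"hand":-0.3},{"linear":[-0.05,0.14,-11.4],"dr":[0,0.003,0],"hand":-0.3},{"linear":[-0.05,0.14,-11.4],"dr":[0,0.003,0],"hand":-0.3},{"linear":[-0.05,0.14,-11.4],"dr":[0,0.003,0],"hand":-1},{"linear":[-0.05,0.14,-11.4],"dr":[0,0.003,0],"hand":-1},{"linear":[-0.05,0.14,-11.4],"dr":[0,0.003,0],"hand":-1},{"linear":[-0.05,0.14,-11.4],"dr":[0,0.003,0],"hand":-1}]' 25
python3 - <<'E'
from fit import *
jaw();corr(-57)
E
```

```text
clock: 23.55
position: [0.5102, 0.3143, 0.0506]
ee_rot: [0.2, 0.679, 0.201, -0.677]
wrist_force: [-1.4, -1.9, 6.7]
opening: 0.0139
t 23.55 pos [0.5102 0.3143 0.0506] jawdeg -57.08 xaxis [ 0.002  0.001 -1.   ] op 0.0139 q6 1.49 F [-1.4 -1.9  6.7]
dr [-0.001  0.002  0.001]
```

```bash
python3 -m pendant '[{"linear":[0,0,3],"dr":[0,0,0],"hand":-1},{"linear":[0,0,8],"dr":[0,0,0],"hand":-1},{"linear":[0.2,-5,8],"dr":[0,0,0],"hand":-1},{"linear":[0.75,-21.05,8],"dr":[0,0,0],"hand":-1},{"linear":[0.75,-21.05,8],"dr":[0,0,0],"hand":-1},{"linear":[0.75,-21.05,8],"dr":[0,0,0],"hand":-1},{"linear":[0.75,-21.05,8],"dr":[0,0,0],"hand":-1},{"linear":[0.75,-21.05,8],"dr":[0,0,0],"hand":-1},{"linear":[0.75,-21.05,8],"dr":[0,0,0],"hand":-1}]'
python3 - <<'E'
from fit import *
jaw();corr(-57);cal,p,d=grab('wrist','w15.png')
E
```

```text
clock: 24.68
position: [0.5177, 0.1049, 0.1306]
ee_rot: [0.201, 0.679, 0.201, -0.677]
wrist_force: [-0.2, -0.5, -1.1]
opening: 0.0136
t 24.68 pos [0.5177 0.1049 0.1306] jawdeg -57.0 xaxis [ 0.002  0.001 -1.   ] op 0.0136 q6 1.12 F [-0.2 -0.5 -1.1]
dr [-0.001  0.002 -0.   ]
```

View pics/w15.png

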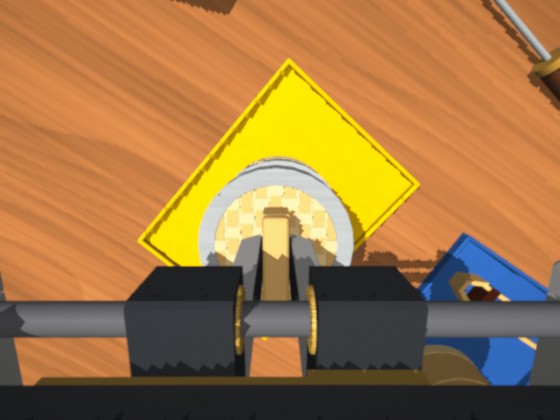

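```bash
python3 -m pendant '[{"linear":[0,-0.1,-2],"dr":[0,0.002,0],"hand":-1},{"linear":[0,-0.1,-2.8],"dr":[0,0.002,0],"hand":-1},{"linear":[0,-0.1,-3.05],"dr":[0,0.002,0],"hand":-1},{"linear":[0,-0.1,-3.1],"dr":[0,0.002,0],"hand":-1},{"linear":[0,-0.1,-3.1],"dr":[0,0.002,0],"hand":-1}]'
python3 -m pendant '[{"linear":[0,0,0],"dr":[0,0,0],"hand":-0.4},{"linear":[0,0,0],"dr":[0,0,0],"hand":-0.4},{"linear":[0,0,0],"dr":[0,0,0],"hand":-0.4},{"linear":[0,0,4],"dr":[0,0,0],"hand":-0.4},{"linear":[0,0,9],"dr":[0,0,0],"hand":-0.4},{"linear":[0,0,11],"dr":[0,0,0],"hand":-0.4},{"linear":[-4,5,11],"dr":[0,0,0],"hand":-0.4},{"linear":[-8,10,11],"dr":[0,0,0],"hand":-0.4},{"linear":[-12,16,11],"dr":[0,0,0],"hand":-0.4},{"linear":[-12,18,11],"dr":[0,0,0],"hand":-0.4}]'
python3 -m pendant '[{"linear":[-4,6,0],"dr":[0,0,0],"hand":-0.4},{"linear":[-8,12,0],"dr":[0,0,0],"hand":-0.4},{"linear":[-12,18,0],"dr":[0,0,0],"hand":-0.4},{"linear":[-12,22,0],"dr":[0,0,0],"hand":-0.4}]'
python3 - <<'E'
from fit import *
jaw();cal,p,d=grab('top','t16.png');P=cloud(cal,d);grab('scene','s16.png')
for c in ((.449,-.124),(.517,.104)):
    print(circ(P,c,z0=.062,z1=.076),bar(P,c,z0=.085,z1=.11))
q=P.reshape(-1,3);k=(abs(q[:,0]-.551)<.02)&(abs(q[:,1]+.126)<.066)&(q[:,2]>.012)&(q[:,2]<.03)
print('tongs',cv2.minAreaRect(q[k][:,:2].astype(np.float32)*1000),np.percentile(q[k][:,2],[50,95]))
for n in ['dark_basket','dark_lid','tape_measure','natural_basket']:
    for r in regions_of('top',n)[:1]:
        w=P[r['mask']];print(n,r['conf'],np.nanmean(w,0).round(3))
E
```

```text
clock: 25.35
position: [0.5179, 0.1039, 0.1]
ee_rot: [0.201, 0.678, 0.201, -0.678]
wrist_force: [-1.0, 1.1, -2.1]
opening: 0.0135
clock: 26.6
position: [0.3961, 0.2858, 0.2105]
ee_rot: [0.201, 0.678, 0.202, -0.677]
wrist_force: [0.6, -0.3, -1.2]
opening: 0.0282
clock: 27.1
position: [0.2759, 0.5017, 0.2111]
ee_rot: [0.201, 0.678, 0.202, -0.677]
wrist_force: [1.2, 0.5, 0.9]
opening: 0.0281
t 27.1 pos [0.2759 0.5017 0.2111] jawdeg -56.83 xaxis [ 0.001  0.002 -1.   ] op 0.0281 q6 2.0 F [1.2 0.5 0.9]
(array([ 449.4, -125.3,   46.3]), array([ 449.1, -125.2,   45.6]), np.float64(0.069), 926) (array([ 448.8, -125.3,   47.9,   14.3,    5.6]), array([ 0.4482, -0.1249,  0.0952]), 122)
(array([517.3, 103.1,  47. ]), array([517.5, 102.6,  46.2]), np.float64(0.0688), 936) (array([517.9, 102.6,  48.6,  14. ,  32.7]), array([0.5167, 0.102 , 0.0947]), 116)
tongs ((551.7178344726562, -127.20555877685547), (117.09117126464844, 26.6901912689209), 87.95191192626953) [0.01991221 0.02434755]
dark_basket 0.77 [ 0.522 -0.304  0.024]
dark_lid 0.73 [ 0.454 -0.418  0.023]
tape_measure 0.79 [0.639 0.275 0.048]
```

View pics/t16.png

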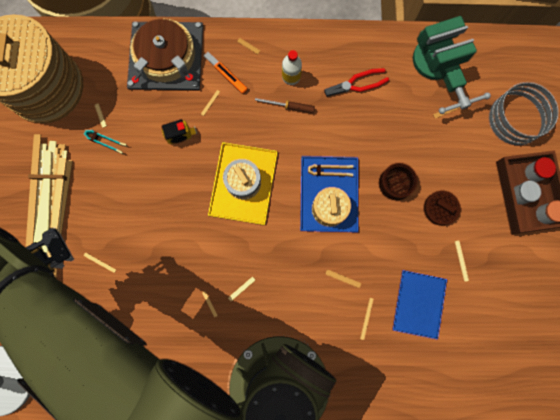

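View pics/s16.png

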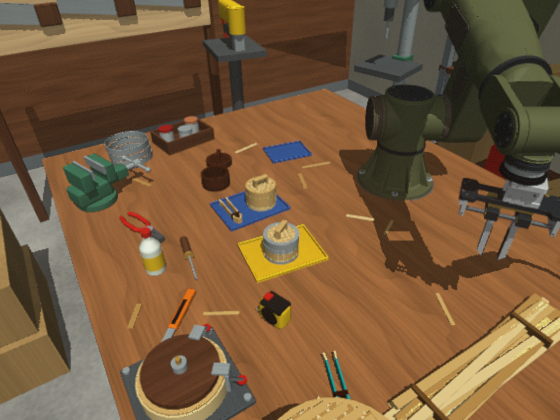

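```bash
python3 -m pendant '[{"linear":[0,0,0],"dr":[0,0,0],"hand":-0.4},{"linear":[0,0,0],"dr":[0,0,0],"hand":-0.4}]' && python3 -c "
from workcell import *
print(hand_in())"
```

```text
clock: 27.65
position: [0.2785, 0.4987, 0.2109]
ee_rot: [0.2, 0.679, 0.201, -0.677]
wrist_force: [-0.2, -0.9, 0.3]
opening: 0.0281
the job is handed in; nothing more can be done
None
```

Both orders are made up and the job was handed in at about 28 s of the 120 s; no verdict was reported.

**What I did:**
- **Blue tray (the larger one):** I laid the bamboo tongs flat at the far end. The pale basket stands at the near end with its own lid on it.
- **Yellow tray:** The steel-rimmed basket stands at the centre with the steel-rimmed lid on it.

**Last checks:**
- **Lids:** In the final top picture the pale lid was at (0.449, -0.125) and the steel lid at (0.517, 0.103). Both agree within about 2 mm with the basket centres I measured just before placing the lids. The lid tops were at 0.069 m, which is the height expected when seated. I fitted a plane only to the pale lid, and it was flat to about 0.002 rad. The steel lid I judged by height and by eye.
- **Tongs:** They were at (0.552, -0.127), about 62 mm from the tray's centre along its x. Their tops were at about 0.020 m (expected 0.021), consistent with lying flat on the tray floor.
- **Bystanders:** The dark basket, dark lid and tape measure read within about 2 mm of where they started.
- **Robot:** The arm was clear of everything and at rest when I handed in.

**Disagreements:** The wrist and top cameras differed by 1 to 4 mm throughout, mostly along y, and I used values between them. Two fits gave no usable value. One was the tongs just after I set them down, so I judged that placing by eye. The other was the top view of the pale basket while the arm hid it, so I used the wrist camera for that.

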